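Check the slide lock of a bench sampler

ROBOT

A 6-joint arm with a two-finger parallel gripper is mounted at the origin on a cart in front of the work surface, level with it; the furniture and walls round the work are solid. World frame = base frame: x ahead of the robot, y to its left, z up, the work surface at z = 0. Lengths are in m, angles in rad, forces in N, time in s.
With the tool pointing down it reaches from about 0.275 to 0.85 m from the base axis. Payload 5.2 kg.
Tool frame: the origin (TCP) lies between the finger pads; the fingertips stand 19 mm ahead of it and the grasp point (between the pads) is the TCP; z points along the fingers, y is the line along which they close (so a half turn about z gives the same grasp; the last joint's range is limited). The gripper opens to 85 mm and grips with 20 to 120 N. Pads are 22 mm wide; open, the fingers measure 114 mm over their backs; the gripper's body (76 mm by 85 mm) begins 54 mm behind the grasp point. The pads swing forward as they close: fully open they stand 13 mm farther back than shut.
Start: joints at [0.907, 0.259, 1.535, -0, 1.348, -0.203], TCP at [0.245, 0.493, 0.25] pointing down, gripper open.
Joint ranges: [-3.14, 3.14], [-0.91, 2.08], [0.19, 2.58], [-1.22, 4.36], [0.22, 2.71], [-3.12, 3.12]. Speed limits (rad/s): [2.57, 2.57, 3.14, 3.14, 3.14, 3.14].

INTERFACE

Orientations are given as a unit quaternion [x, y, z, w].
In Python, from rig import arm gives the robot as it stands.
- The arm moves only by the shell command python3 steer.py 'ROWS'. ROWS is a JSON list of rows, 1 to 10 of them, each an object with the fields dx, dy, dz (the shift in shares of the most that a row can go, 1 being 62.5 mm), turn (a turn about the tool's z in a scale on which 1.0 is 180 degrees), aperture (the finger opening in m); a field left out counts as zero (the opening has to be given); each row shifts and turns the commanded pose from where the row before left it, along the tool's axes as they then stand; what a row does not reach is not made up. A row lasts 1/8 s, in which the tool goes at most 0.0625 m and 0.188 rad, less where a joint would pass 70% of its speed; a pose out of reach is approached as far as the arm can. The fingers move at their own pace and stop on an object; the grip force is fixed at half the most. Time passes only in rows, so rows that do not move let the fingers close. It prints the time, the measured TCP pose, the force, the opening and the grip force at its end. A shift or turn number past 1, either way, is cut back to 1. Input that does not fit is refused with a message, and nothing moves.
- arm.state(): the state, without advancing time (a new reading comes with each control period).
- arm.camera(name): name is "side" or "top"; returns a dict with "pixels" (480x640x3 uint8, red, green, blue), "fx", "fy", "cx", "cy" (pixels), "extrinsics" (4x4, takes a point from world to camera coordinates). Camera axes: x right, y down, z forward; pixel columns grow to the right and rows downward; lengths in m; the calibration is good to about 2 mm. A picture is of the moment at which its call begins. There is no depth.
- arm.hand_in(): hands the job in; it is judged then, once.
The state is a dict: "clock": time; "joints": joint angles; "joint_velocities": joint speeds; "joint_efforts": joint torques, N m; "tool_pos": TCP position; "tool_rot": TCP orientation; "wrist_force": force on the tool from outside, world axes, zero at the start; "wrist_torque": the same for the moment, N m; "width": finger opening in m; "grasp_force": force on a finger pad.
Only numpy, scipy, OpenCV 4.12 (cv2) and the standard library are available. Lean on these libraries where they do the work, as an engineer would, in place of code of your own. Each camera call takes 0.05 s, during which the arm holds its last target. There are 200 camera calls.

TASK

Check the slide lock of the white bench sampler with the blue handle: pull its tray out by the handle until it locks, then push the upright red release tab on that tray's front towards the housing and slide the tray fully home. Leave the sampler with the yellow handle alone.

Things in the scene. Friction and masses are not known exactly. Their poses are not given: they have to be found in the camera images.
- blue_sampler: White housing, fixed to the bench, of the sampler to be tested: 140 mm deep (x), 124 wide (y), 75 high; origin under its centre. Its tray comes out of the front along -x and goes home along +x; z up. The slides need 2 to 4 N. Between the two samplers' places a water bath on a jack overhangs the bench from x = 0.56 m on, z = 0.14 m and up: pass in front of it.
- blue_handle (a point): Blue pull handle on that tray's front: an upright blade 12 mm thick along the slide, 50 mm wide across it, from z = 42 to 87 mm; this point is the middle of its top edge; axes as the sampler's. Behind it 34 mm are free before the tray's front panel; 46 mm lie between this point and the housing's front edge when home.
- blue_tab (a point): Upright red release tab on the same front: 64 mm along -y and 33 (tray locked out) to 39 mm along +x from the handle point. 30 mm wide, 6 thick, z = 73 to 119 mm, hinged at its foot; point: top middle of its front (-x) face. Pushed near its top along +x it tips 5 to 8 mm (spring, under 6 N), frees the lock, and pushing on slides the tray home. Pushing handle or panel does not unlock.
- blue_tray (a joint): How far that tray is out, m: 0 home at its stop, 0.092 at the outer stop; at about 0.085 the lock springs up and the tray cannot go back until the tab is pushed. Starts 0 to 20 mm out.
- blue_latch (a joint): Angle of the tab and its latch, rad: about 0 while the latch rides under the housing's roof (tray in or part-way), about -0.115 sprung up with the tray locked out, 0.06 with the tab pushed to its stop.
- yellow_handle (a point): Yellow handle, in the same place, of a second sampler of the same make with a red tab of its own; not to be moved.

How it is judged:
By the outcome, as a careful person would: the job done as asked, in the order asked, and still so for the second after the job is handed in, with the robot touching nothing.
It also fails if it takes over 40 s, if anything falls off the work surface, if the arm or the gripper's body presses on something with over 40 N, if the wrist force passes 120 N, or if a joint passes its speed limit or range.

## Working session

There is one attempt and no reset: what is moved stays moved. The work goes in short steps, Python scripts to look and compute and a shell command to move; the robot and the scene stay as the last step left them, time stands still between calls to the robot, and variables do not carry over. Pictures are saved under pics/ and viewed, at most 10 in all, crops included, and the job is handed in when it is done.

```bash
ls; mkdir -p pics; python3 - <<'E'
from rig import arm
import cv2,numpy as np
for n in("side","top"):
    c=arm.camera(n); cv2.imwrite(f"pics/{n}0.png",c["pixels"][:,:,::-1]); print(n,c["fx"],c["cx"],c["cy"],np.round(c["extrinsics"],3).tolist())
s=arm.state();print(s["clock"],s["tool_pos"],s["tool_rot"],s["width"])
E
```

```text
pics
rig.py
steer.py
side 562.9010355179415 323.1084678281173 248.25058254729643 [[0.819, -0.573, -0.002, -0.443], [-0.318, -0.452, -0.833, 0.286], [0.477, 0.684, -0.553, 0.81], [0.0, 0.0, 0.0, 1.0]]
top 513.3082535312435 319.4038682293811 236.5358741181204 [[-0.019, -1.0, 0.019, 0.036], [-0.994, 0.017, -0.105, 0.561], [0.105, -0.021, -0.994, 1.079], [0.0, 0.0, 0.0, 1.0]]
0.1 [0.244245   0.49228823 0.24954538] [ 2.28346100e-01  9.73579657e-01 -7.64267100e-04 -3.55101868e-04] 0.08560473579561464
```

View pics/side0.png

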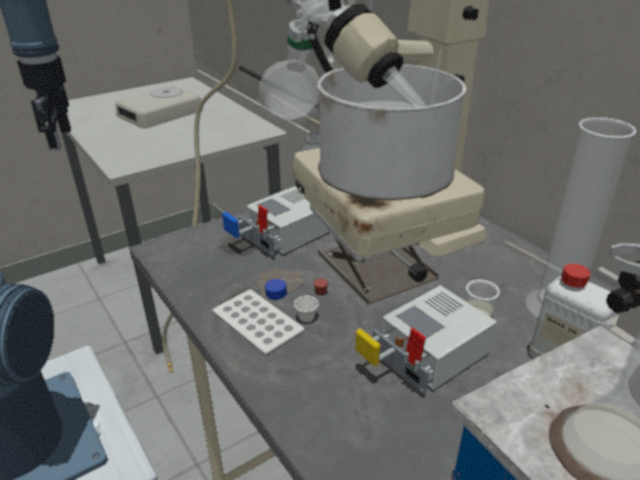

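View pics/top0.png

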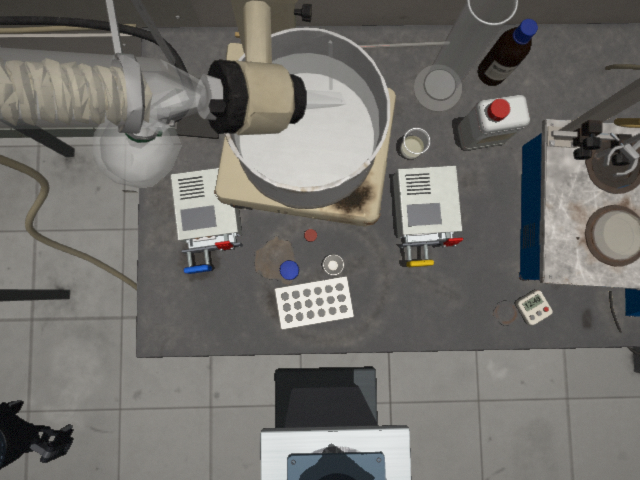

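Side: blue handle around (231,224) with its red tab at (263,218). Top: handle at (199,268), tab at (222,245). The yellow sampler is on the right. Next I'll measure using masks and enlarged crops.

```bash
cat > h.py <<'E'
from rig import arm
import cv2,numpy as np
def cam(n):
    c=arm.camera(n); c["K"]=np.array([[c["fx"],0,c["cx"]],[0,c["fy"],c["cy"]],[0,0,1]]); return c
def mask(c,col,box):
    h=cv2.cvtColor(c["pixels"],cv2.COLOR_RGB2HSV); H,S,V=h[...,0].astype(int),h[...,1],h[...,2]
    m=(S>150)&(V>60)&((abs(H-110)<14) if col=="b" else ((H<8)|(H>172)))
    r=np.zeros_like(m); x0,y0,x1,y1=box; r[y0:y1,x0:x1]=m[y0:y1,x0:x1]; return r.astype(np.uint8)
def tri(a,pa,b,pb):
    X=cv2.triangulatePoints(a["K"]@a["extrinsics"][:3],b["K"]@b["extrinsics"][:3],np.array(pa,float).reshape(2,1),np.array(pb,float).reshape(2,1)); return (X[:3]/X[3]).ravel()
def plane(c,p,z):
    E=c["extrinsics"];R=E[:3,:3];o=-R.T@E[:3,3];d=R.T@np.linalg.inv(c["K"])@[p[0],p[1],1]; return o+d*(z-o[2])/d[2]
def proj(c,X):
    q=c["K"]@(c["extrinsics"]@np.r_[X,1])[:3]; return q[:2]/q[2]
E
python3 - <<'E'
from h import *
s,t=cam("side"),cam("top")
bx={"side":(200,190,300,260),"top":(160,220,245,290)}
for n,c in(("side",s),("top",t)):
    for k in "br":
        m=mask(c,k,bx[n]); p=cv2.findNonZero(m)
        print(n,k,len(p),p.reshape(-1,2).mean(0),cv2.minAreaRect(p),cv2.approxPolyDP(cv2.convexHull(p),1.5,True).reshape(-1,2).tolist())
a=cv2.resize(s["pixels"][195:255,210:290],None,fx=7,fy=7,interpolation=cv2.INTER_CUBIC)[:,:400+160]
b=cv2.resize(t["pixels"][165:285,165:245],None,fx=5,fy=5,interpolation=cv2.INTER_CUBIC)
o=np.zeros((600,800,3),np.uint8)
a=cv2.resize(s["pixels"][200:255,215:285],None,fx=5.7,fy=5.7,interpolation=cv2.INTER_CUBIC)
o[:a.shape[0],:a.shape[1]]=a;o[:,400:]=b;cv2.imwrite("pics/c1.png",o[:,:,::-1])
E
```

```text
side b 254 [230.31889764 224.06692913] ((230.33999633789062, 224.1199951171875), (25.759506225585938, 13.14808177947998), 79.69515228271484) [[237, 236], [234, 236], [225, 229], [223, 213], [225, 212], [236, 219]]
side r 166 [261.96987952 217.89156627] ((261.5, 218.5), (25.0, 9.0), 90.0) [[261, 231], [257, 222], [259, 206], [266, 210], [266, 226]]
top b 170 [197.38235294 268.67058824] ((197.43997192382812, 268.5799560546875), (6.646804332733154, 27.29432487487793), 81.8698959350586) [[211, 267], [210, 270], [190, 273], [184, 271], [184, 268], [199, 265]]
top r 104 [224.00961538 244.88461538] ((223.67306518554688, 245.36538696289062), (8.040761947631836, 16.473758697509766), 78.69007110595703) [[232, 246], [224, 249], [219, 248], [215, 244], [228, 241]]
```

View pics/c1.png

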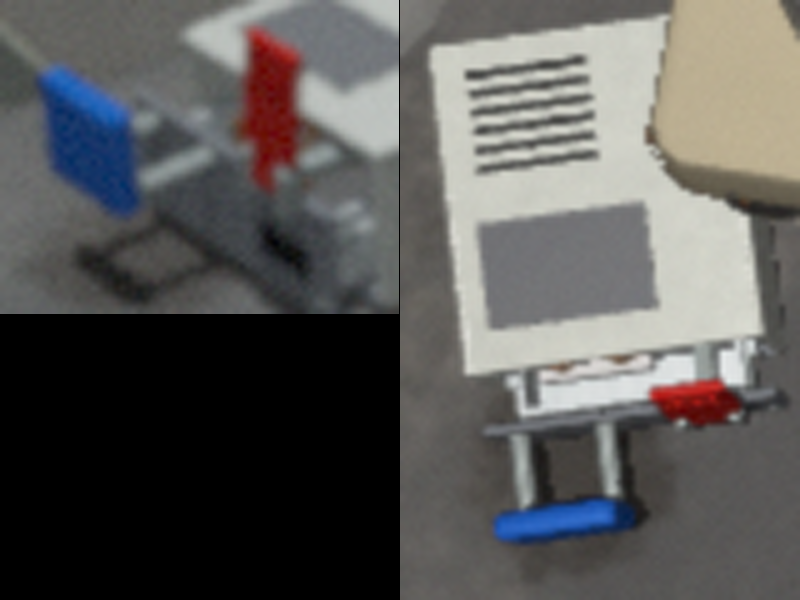

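```bash
python3 - <<'E'
from h import *
np.set_printoptions(precision=4,suppress=True)
s,t=cam("side"),cam("top")
print("cams",[(-c["extrinsics"][:3,:3].T@c["extrinsics"][:3,3]) for c in(s,t)])
H=tri(s,(230.5,215.3),t,(198,268));print("handle",H,proj(s,H),proj(t,H),plane(t,(198,268),.087))
L,R=plane(t,(184,269.5),.087),plane(t,(211.7,266.8),.087);print("blade ends",L,R,np.linalg.norm(L-R),np.degrees(np.arctan2(*(R-L)[:2])))
# tab top: side crop (248..300,28..48); top view back/top edge
for p in((262.5,206.8),(224,242)):pass
T=tri(s,(262.7,206.8),t,(222,242.5));print("tab",T,proj(s,T),proj(t,T),plane(t,(222,242.5),.119),plane(s,(262.7,206.8),.119))
A,B,C=[plane(t,p,.075) for p in((171.4,174),(178.6,240),(237.8,231.6))]
d=C-B;e=A-B;print("housing front",B,C,np.linalg.norm(d),np.degrees(np.arctan2(d[0],-d[1])),"side",np.linalg.norm(e),np.degrees(np.arctan2(e[1],e[0])))
E
```

```text
cams [array([ 0.0679, -0.6785,  0.6855]), array([0.4459, 0.049 , 1.1312])]
handle [0.4952 0.2735 0.0895] [230.7705 215.2868] [197.8568 268.3079] [0.4959 0.2737 0.087 ]
blade ends [0.4934 0.3019 0.087 ] [0.4979 0.2461 0.087 ] 0.05594168290880374 175.44293818068223
tab [0.5438 0.2201 0.1187] [262.7282 206.7978] [221.9841 242.5315] [0.5438 0.22   0.119 ] [0.5435 0.2196 0.119 ]
housing front [0.5548 0.3164 0.075 ] [0.5701 0.1949 0.075 ] 0.12241344706957642 7.2050090415248365 side 0.13949644698183086 6.694005846889668
```

Units first: shifts go in shares of 62.5 mm and turns go in shares of 180 degrees. So 0.165 rad / 3.1416 = 0.0525.

```bash
python3 steer.py '[{"turn":0.0525, "aperture":0.034}, {"turn":0.0525, "aperture":0.034}, {"turn":0.0525, "aperture":0.034}, {"turn":0.0525, "aperture":0.034}, {"turn":0.0525, "aperture":0.034}, {"turn":0.0525, "aperture":0.034}, {"aperture":0.034}]'; python3 steer.py '[{"dx":-0.56, "dy":0.512, "aperture":0.034}, {"dx":-0.56, "dy":0.512, "aperture":0.034}, {"dx":-0.56, "dy":0.512, "aperture":0.034}, {"dx":-0.56, "dy":0.512, "aperture":0.034}, {"dx":-0.56, "dy":0.512, "aperture":0.034}, {"dx":-0.56, "dy":0.512, "aperture":0.034}, {"dx":-0.592, "dy":0.496, "aperture":0.034}, {"aperture":0.034}]'; cat >> h.py <<'E'
np.set_printoptions(precision=4,suppress=True)
from scipy.spatial.transform import Rotation as Ro
def to(p):
    s=arm.state();R=Ro.from_quat(s["tool_rot"]);M=R.as_matrix();print("t",s["clock"],"pos",s["tool_pos"],"toolY deg",np.degrees(np.arctan2(M[1,1],M[0,1])),"tilt",M[2,2],"F",s["wrist_force"],"w",s["width"],"go",R.inv().apply(np.array(p)-s["tool_pos"]))
E
python3 -c "
from h import *
to([.4955,.2735,.083])"
```

```text
clock: 1.18
tool_pos: [0.2445, 0.4926, 0.2502]
tool_rot: [0.663, 0.749, -0.0, 0.0]
wrist_force: [0.1, -0.0, -0.1]
width: 0.0339
grasp_force: 0.0
clock: 2.17
tool_pos: [0.4979, 0.2716, 0.25]
tool_rot: [0.664, 0.748, -0.0, 0.0]
wrist_force: [-0.2, 0.0, 0.3]
width: 0.0339
grasp_force: 0.0
t 2.175 pos [0.4979 0.2716 0.25  ] toolY deg 6.829419932753253 tilt -0.9999996070960626 F [-0.1876  0.0034  0.2657] w 0.0339392799819985 go [ 0.0023 -0.0022  0.1669]
```

In the tool's units: 0.035 m is 0.56, 0.02 m is 0.32.

```bash
python3 steer.py '[{"dx":0.032, "dy":-0.032, "dz":0.56, "aperture":0.034}, {"dz":0.56, "aperture":0.034}, {"dz":0.56, "aperture":0.034}, {"dz":0.32, "aperture":0.034}, {"aperture":0.034}]'; python3 - <<'E'
from h import *
to([.4955,.2735,.083])
s,t=cam("side"),cam("top")
a=cv2.resize(s["pixels"][150:250,190:290],None,fx=4,fy=4,interpolation=cv2.INTER_CUBIC)
b=cv2.resize(t["pixels"][190:290,150:250],None,fx=4,fy=4,interpolation=cv2.INTER_CUBIC)
cv2.imwrite("pics/c2.png",np.hstack([a,b])[:,:,::-1])
E
```

```text
clock: 2.8
tool_pos: [0.4914, 0.2761, 0.1237]
tool_rot: [0.662, 0.749, -0.002, -0.001]
wrist_force: [0.3, 0.5, 0.8]
width: 0.034
grasp_force: 0.0
t 2.8 pos [0.4914 0.2761 0.1237] toolY deg 7.038843981082985 tilt -0.9999912307672126 F [0.2808 0.5083 0.7869] w 0.034039878199686756 go [-0.0031  0.0039  0.0407]
```

View pics/c2.png

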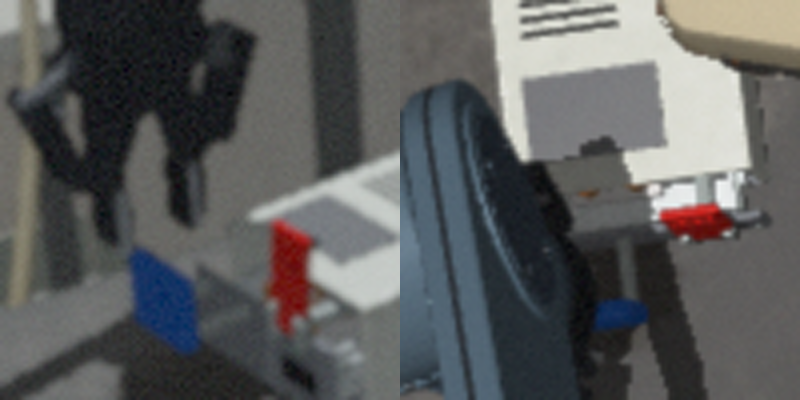

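The open fingers hang straddling the blade: tips at about side crop (115,240) and (188,222), blade top at (135–197, 250–290). The measured position lags slightly, so I'll let it settle before going lower.

```bash
python3 steer.py '[{"aperture":0.034}, {"aperture":0.034}]'; python3 -c "
from h import *
to([.4955,.2735,.083])"
```

```text
clock: 3.15
tool_pos: [0.4938, 0.2761, 0.1264]
tool_rot: [0.663, 0.748, 0.001, 0.001]
wrist_force: [-0.1, -0.5, 0.9]
width: 0.0339
grasp_force: 0.0
t 3.15 pos [0.4938 0.2761 0.1264] toolY deg 6.901257735841152 tilt -0.9999979671643195 F [-0.1435 -0.4906  0.8998] w 0.033875541992235046 go [-0.0028  0.0013  0.0434]
```

In the tool's units: 0.015 m is 0.24, 0.013 m is 0.208.

```bash
python3 steer.py '[{"dx":-0.032, "dy":0.016, "dz":0.24, "aperture":0.034}, {"dz":0.24, "aperture":0.034}, {"dz":0.208, "aperture":0.034}, {"aperture":0.034}, {"aperture":0.034}]'; python3 -c "
from h import *
to([.4955,.2735,.083])"
```

```text
clock: 3.78
tool_pos: [0.4946, 0.274, 0.0822]
tool_rot: [0.663, 0.748, -0.0, -0.0]
wrist_force: [0.6, 0.7, 0.7]
width: 0.0341
grasp_force: 0.0
t 3.775 pos [0.4946 0.274  0.0822] toolY deg 6.877950776958381 tilt -0.9999999827324118 F [0.5893 0.6662 0.7353] w 0.03414225515632229 go [-0.0006  0.0008 -0.0008]
```

Free of contact; now close.

```bash
python3 steer.py '[{"aperture":0.0}, {"aperture":0.0}, {"aperture":0.0}, {"aperture":0.0}]'; python3 -c "
from h import *
to([.4955,.2735,.083])"
```

```text
clock: 4.28
tool_pos: [0.495, 0.2742, 0.083]
tool_rot: [0.663, 0.748, 0.001, 0.0]
wrist_force: [-0.4, -0.4, 5.2]
width: 0.0107
grasp_force: 60.1
t 4.275 pos [0.495  0.2742 0.083 ] toolY deg 6.878726725332685 tilt -0.9999989836918759 F [-0.3911 -0.4004  5.2095] w 0.010692156475948027 go [-0.0007  0.0004  0.    ]
```

In the tool's units: -0.01 m is -0.16, -0.005 m is -0.08.

```bash
python3 steer.py '[{"dy":-0.08, "aperture":0.0}, {"dy":-0.16, "aperture":0.0}, {"dy":-0.16, "aperture":0.0}, {"dy":-0.16, "aperture":0.0}, {"dy":-0.16, "aperture":0.0}, {"dy":-0.16, "aperture":0.0}, {"dy":-0.08, "aperture":0.0}, {"dy":-0.048, "aperture":0.0}, {"aperture":0.0}]'; python3 -c "
from h import *
to([.495,.2742,.083])"
```

```text
clock: 5.4
tool_pos: [0.4313, 0.2664, 0.083]
tool_rot: [0.663, 0.748, 0.0, 0.0]
wrist_force: [-0.8, -0.5, 8.7]
width: 0.0108
grasp_force: 60.7
t 5.4 pos [0.4313 0.2664 0.083 ] toolY deg 6.889804437766164 tilt -0.9999999063846501 F [-0.7836 -0.5009  8.7365] w 0.010757020345598629 go [ 0.0001  0.0641 -0.    ]
```

In the tool's units: -0.003 m is -0.048, -0.002 m is -0.032.

```bash
python3 steer.py '[{"dy":-0.048, "aperture":0.0}, {"dy":-0.032, "aperture":0.0}, {"aperture":0.0}]'; python3 -c "
from h import *
to([.495,.2742,.083])"
```

```text
clock: 5.78
tool_pos: [0.4268, 0.2659, 0.083]
tool_rot: [0.663, 0.748, 0.0, 0.0]
wrist_force: [0.8, 1.2, 8.3]
width: 0.0105
grasp_force: 60.6
t 5.775 pos [0.4268 0.2659 0.083 ] toolY deg 6.883971652142025 tilt -0.9999994215132806 F [0.7695 1.2344 8.2997] w 0.010466480562990082 go [0.0001 0.0687 0.    ]
```

In the tool's units: -0.002 m is -0.032.

```bash
python3 steer.py '[{"dy":-0.032, "aperture":0.0}, {"aperture":0.0}]';python3 steer.py '[{"dy":-0.032, "aperture":0.0}, {"aperture":0.0}]'; python3 - <<'E'
from h import *
to([.495,.2742,.083])
s,t=cam("side"),cam("top")
a=cv2.resize(s["pixels"][170:270,190:290],None,fx=4,fy=4,interpolation=cv2.INTER_CUBIC)
b=cv2.resize(t["pixels"][210:310,150:250],None,fx=4,fy=4,interpolation=cv2.INTER_CUBIC)
cv2.imwrite("pics/c3.png",np.hstack([a,b])[:,:,::-1])
E
```

```text
clock: 6.02
tool_pos: [0.4249, 0.2656, 0.083]
tool_rot: [0.663, 0.748, 0.0, 0.0]
wrist_force: [1.5, 0.1, 7.0]
width: 0.0105
grasp_force: 60.6
clock: 6.28
tool_pos: [0.4229, 0.2654, 0.083]
tool_rot: [0.663, 0.748, 0.0, 0.0]
wrist_force: [0.9, 0.3, 8.1]
width: 0.0107
grasp_force: 60.6
t 6.275 pos [0.4229 0.2654 0.083 ] toolY deg 6.88536693262304 tilt -0.9999992226407497 F [0.933  0.2716 8.0989] w 0.010748605199692196 go [0.0001 0.0726 0.0001]
```

View pics/c3.png

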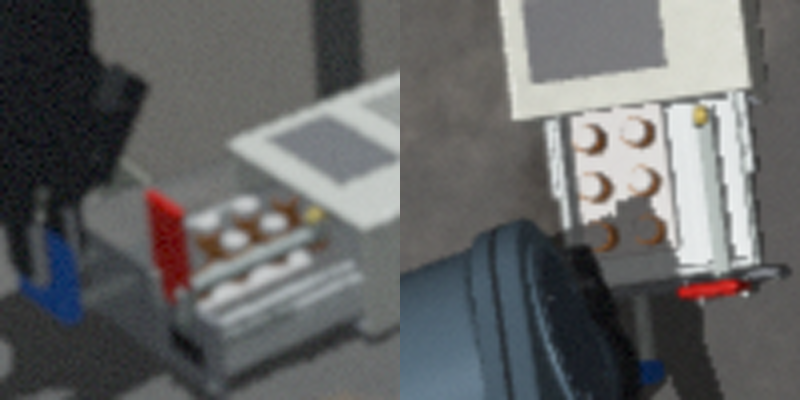

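The tray is well out, with the brass latch pin showing just in front of the housing edge (side crop (315,213), top crop (700,115)). The tab leans forward. I'll test the lock with a gentle push back.

In the tool's units: 0.002 m is 0.032.

```bash
for i in 1 2 3; do python3 steer.py '[{"dy":0.032, "aperture":0.0}, {"aperture":0.0}]' | egrep 'tool_pos|wrist'; done
```

```text
tool_pos: [0.4243, 0.2656, 0.083]
wrist_force: [-1.4, -0.2, 10.1]
tool_pos: [0.4262, 0.2658, 0.083]
wrist_force: [-1.6, -0.5, 9.4]
tool_pos: [0.4282, 0.266, 0.083]
wrist_force: [-0.4, -0.9, 9.2]
```

In the tool's units: 0.0015 m is 0.024.

```bash
for i in 1 2; do python3 steer.py '[{"dy":0.024, "aperture":0.0}, {"aperture":0.0}]' | egrep 'tool_pos|wrist'; done; python3 - <<'E'
from h import *
s,t=cam("side"),cam("top")
a=cv2.resize(s["pixels"][170:270,190:290],None,fx=4,fy=4,interpolation=cv2.INTER_CUBIC)
b=cv2.resize(t["pixels"][210:310,150:250],None,fx=4,fy=4,interpolation=cv2.INTER_CUBIC)
cv2.imwrite("pics/c4.png",np.hstack([a,b])[:,:,::-1])
E
```

```text
tool_pos: [0.429, 0.2661, 0.083]
wrist_force: [-3.2, -0.8, 12.0]
tool_pos: [0.4292, 0.2661, 0.0829]
wrist_force: [-6.8, -1.3, 15.1]
```

View pics/c4.png

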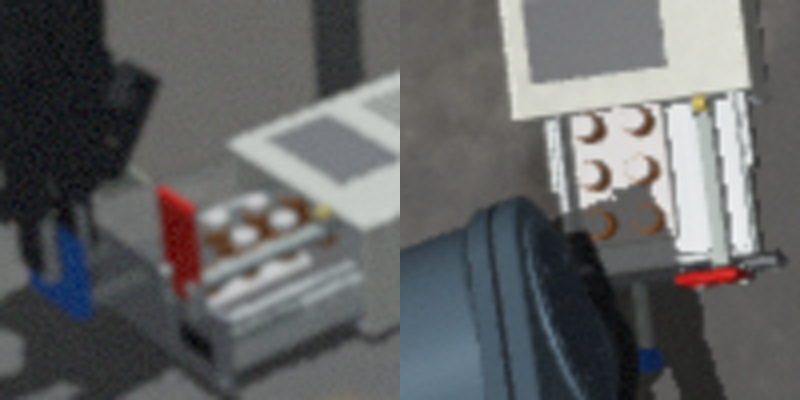

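The lock holds: the push back stopped at x = 0.429 with force rising, and the pin (side crop (320,212)) sits against the housing edge. I'll unload the handle, open, lift and measure the tab.

In the tool's units: -0.0025 m is -0.04.

```bash
python3 steer.py '[{"dy":-0.04, "aperture":0.0}, {"aperture":0.034}, {"aperture":0.034}, {"aperture":0.034}]'; python3 steer.py '[{"dz":-0.32, "aperture":0.034}, {"dz":-0.56, "aperture":0.034}, {"dz":-0.56, "aperture":0.034}, {"dy":-0.48, "dz":-0.16, "aperture":0.085}, {"dy":-0.48, "aperture":0.085}, {"dx":0.48, "dy":-0.48, "aperture":0.085}, {"dx":0.48, "aperture":0.085}, {"aperture":0.085}]'; python3 - <<'E'
from h import *
s,t=cam("side"),cam("top")
for n,c,bx in(("side",s,(200,190,300,270)),("top",t,(160,220,250,310))):
    for k in "br":
        p=cv2.findNonZero(mask(c,k,bx)); print(n,k,len(p),p.reshape(-1,2).mean(0),cv2.approxPolyDP(cv2.convexHull(p),1.5,True).reshape(-1,2).tolist())
to([.47,.2065,.11])
a=cv2.resize(s["pixels"][190:270,205:275],None,fx=5.7,fy=5.7,interpolation=cv2.INTER_CUBIC)
b=cv2.resize(t["pixels"][235:315,170:240],None,fx=5.7,fy=5.7,interpolation=cv2.INTER_CUBIC)
cv2.imwrite("pics/c5.png",np.hstack([a,b])[:,:,::-1])
E
```

```text
clock: 8.22
tool_pos: [0.4289, 0.266, 0.0818]
tool_rot: [0.663, 0.748, -0.001, -0.0]
wrist_force: [-0.2, 0.9, 0.6]
width: 0.034
grasp_force: 0.0
clock: 9.22
tool_pos: [0.3324, 0.3162, 0.1823]
tool_rot: [0.663, 0.749, 0.0, -0.0]
wrist_force: [0.4, -1.2, 0.4]
width: 0.0854
grasp_force: 0.0
side b 195 [204.9026 236.6667] [[210, 248], [200, 241], [200, 224], [209, 231]]
side r 145 [233.9862 228.7517] [[234, 242], [230, 217], [237, 222], [238, 239]]
top b 153 [200.6536 301.2026] [[214, 298], [214, 301], [194, 305], [188, 305], [187, 303], [188, 301], [201, 298]]
top r 57 [227.4386 279.0351] [[236, 278], [227, 281], [219, 280], [230, 277]]
t 9.325 pos [0.3327 0.3147 0.182 ] toolY deg 6.936749876617588 tilt -0.9999994682466534 F [-0.4888 -0.1832 -1.0474] w 0.08512122085197898 go [-0.124   0.1232  0.072 ]
```

View pics/c5.png

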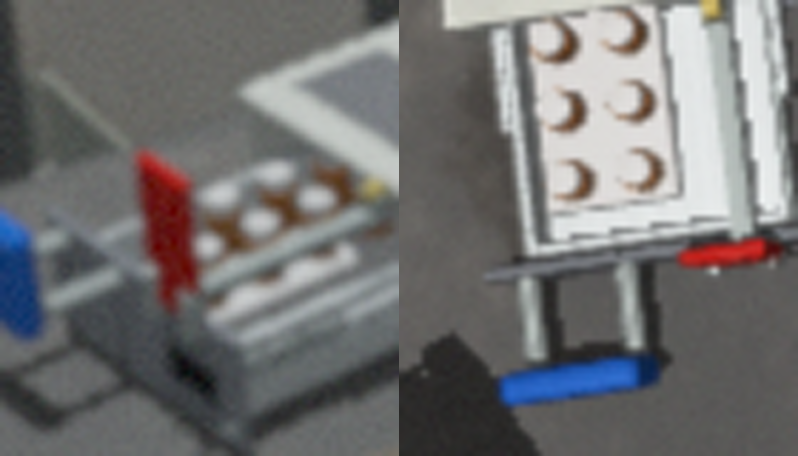

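The tab stands at side crop (137–190, 150–175) for its top edge and top crop (683–778, 240–265). It leans forward, and the tray is still locked with the pin at the housing edge.

```bash
python3 - <<'E'
from h import *
s,t=cam("side"),cam("top")
T=tri(s,(233.7,218.8),t,(228.1,279.2));print(T,proj(s,T),proj(t,T),plane(t,(228.1,279.2),.119),plane(s,(233.7,218.8),.119))
H=tri(s,(205,228),t,(201,301));print(H,plane(t,(201,301),.087))
u=np.array([.9928,.1198]);v=np.array([-.1198,.9928]);d=(T-H)[:2];print(d@u,d@v)
c=T[:2]-u*(.057+.025); to([*c,.109])
E
```

```text
[0.4712 0.2078 0.1208] [233.7527 218.7974] [228.0728 279.2579] [0.4714 0.208  0.119 ] [0.4724 0.2106 0.119 ]
[0.4311 0.2673 0.0839] [0.4295 0.2673 0.087 ]
0.03276732911394116 -0.06391241436003119
t 9.425 pos [0.3331 0.3143 0.182 ] toolY deg 6.8497468306428635 tilt -0.999999624616843 F [ 1.0256 -0.4726 -0.3756] w 0.0852147611399684 go [-0.1223  0.0425  0.0731]
```

The measured offsets (32.8, −63.9 mm) match the given (33, −64 mm). I'll push with the outside of the forward open finger, so the gripper's body stays in front of the bath.

In the tool's units: -0.03 m is -0.48, -0.028 m is -0.448.

```bash
python3 steer.py '[{"dx":-0.48, "dy":0.16, "aperture":0.085}, {"dx":-0.48, "dy":0.16, "aperture":0.085}, {"dx":-0.48, "dy":0.16, "aperture":0.085}, {"dx":-0.448, "dy":0.16, "aperture":0.085}, {"dz":0.48, "aperture":0.085}, {"dz":0.48, "aperture":0.085}, {"dz":0.288, "aperture":0.085}, {"aperture":0.085}]'; python3 - <<'E'
from h import *
to([.471-.057*.9928,.2075-.057*.1198,.102])
s=cam("side");t=cam("top")
a=cv2.resize(s["pixels"][150:270,170:290],None,fx=4,fy=4,interpolation=cv2.INTER_CUBIC)
cv2.imwrite("pics/c6.png",a[:,:,::-1])
E
```

```text
clock: 10.42
tool_pos: [0.3858, 0.2015, 0.1032]
tool_rot: [0.664, 0.748, -0.002, -0.001]
wrist_force: [-0.3, -0.1, 0.2]
width: 0.0851
grasp_force: 0.0
t 10.425 pos [0.3858 0.2015 0.1032] toolY deg 6.793276536194734 tilt -0.9999933124849941 F [-0.2631 -0.0795  0.2066] w 0.08510614896904703 go [-0.0042  0.0283  0.0011]
```

View pics/c6.png

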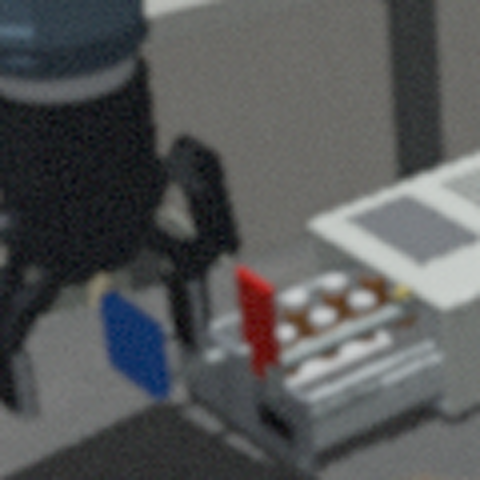

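The forward finger's tip hangs at crop (195,340), level with the upper part of the tab at (255,300). The knuckle sticks out further at (235,245), so I'll check its clearance to the bath.

```bash
python3 - <<'E'
from h import *
s,t=cam("side"),cam("top")
for ps,pt in(((295,155),(218,200)),((296,178),(217,203)),((359,222),(378,220))): 
    X=tri(s,ps,t,pt);print(X,proj(s,X),proj(t,X))
print(plane(t,(217,200),.14),plane(t,(217,200),.2),plane(t,(378,221),.14))
E=s
for q in((190+0+170-170,0),): pass
# knuckle and tip on the vertical plane through the tool centre line (direction u)
u=np.array([.9928,.1198,0]);n=np.array([-u[1],u[0],0]);p0=arm.state()["tool_pos"]
M=s["extrinsics"];R=M[:3,:3];o=-R.T@M[:3,3]
for nm,q in(("knuckle",(238,248)),("knuckle out",(218,160)),("tip",(205,345)),("rear",(30,410))):
    d=R.T@np.linalg.inv(s["K"])@[170+q[0]/4,150+q[1]/4,1];X=o+d*(n@(p0-o)/(n@d));print(nm,(X-p0)@u,X[2])
E
```

```text
[0.6144 0.2083 0.2192] [293.326  155.1768] [219.0912 198.0224]
[0.6204 0.2196 0.1618] [293.7426 178.2271] [218.4356 200.3935]
[ 0.5656 -0.0734  0.2192] [361.5693 221.5308] [376.5362 222.3975]
[0.6252 0.2262 0.14  ] [0.6143 0.2155 0.2   ] [ 0.5787 -0.087   0.14  ]
knuckle 0.07866807686190161 0.13609928429909235
knuckle out 0.07297504803146859 0.18645869380939095
tip 0.05402311281766857 0.09038016920978975
rear -0.04260305345912109 0.09524268582342776
```

Near the tab's y the bath starts only at x ≈ 0.61, so there is ample clearance. Now push.

In the tool's units: 0.01 m is 0.16, 0.004 m is 0.064.

```bash
python3 steer.py '[{"dy":0.16, "aperture":0.085}, {"dy":0.16, "aperture":0.085}, {"dy":0.064, "aperture":0.085}, {"dy":0.048, "aperture":0.085}]' | egrep 'pos|wrist'; for i in 1 2 3 4 ; do python3 steer.py '[{"dy":0.048, "aperture":0.085}, {"aperture":0.085}]' | egrep 'pos|wrist'; done
```

```text
tool_pos: [0.4135, 0.2058, 0.1042]
wrist_force: [-1.5, 0.2, 1.6]
tool_pos: [0.4162, 0.2062, 0.1041]
wrist_force: [-1.7, 0.6, 0.9]
tool_pos: [0.4195, 0.2066, 0.1041]
wrist_force: [-1.6, -0.3, -1.4]
tool_pos: [0.4228, 0.2069, 0.1042]
wrist_force: [-0.9, -0.5, -0.6]
tool_pos: [0.4259, 0.2073, 0.1043]
wrist_force: [-0.7, -0.3, -0.6]
```

In the tool's units: 0.003 m is 0.048.

```bash
for i in 1 2 3 ; do python3 steer.py '[{"dy":0.048, "aperture":0.085}, {"dy":0.048, "aperture":0.085}]' | egrep 'pos|wrist';python3 - <<'E'
from h import *
s,t=cam("side"),cam("top")
for n,c,bx in(("side",s,(200,190,300,270)),):
    for k in "br":
        p=cv2.findNonZero(mask(c,k,bx)); print(n,k,len(p),p.reshape(-1,2).mean(0),cv2.approxPolyDP(cv2.convexHull(p),1.5,True).reshape(-1,2).tolist())
E
done
```

```text
tool_pos: [0.4316, 0.208, 0.1043]
wrist_force: [-1.9, -0.2, -1.1]
side b 244 [209.5328 233.1393] [[216, 246], [204, 237], [203, 221], [215, 229]]
side r 107 [242.1028 229.6168] [[244, 218], [246, 226], [245, 237], [240, 239], [238, 229], [242, 218]]
tool_pos: [0.4376, 0.2087, 0.1043]
wrist_force: [-1.7, 0.5, 0.0]
side b 246 [211.8374 232.0528] [[219, 245], [207, 237], [204, 220], [208, 220], [218, 229]]
side r 116 [244.4828 228.6379] [[243, 239], [240, 227], [244, 217], [246, 217], [248, 235]]
tool_pos: [0.4435, 0.2094, 0.1044]
wrist_force: [-2.8, -0.6, 1.1]
side b 251 [214.3825 231.0518] [[221, 244], [209, 235], [206, 219], [210, 219], [221, 229]]
side r 114 [246.9386 227.6316] [[247, 215], [250, 217], [250, 234], [244, 237], [242, 227]]
```

Unlocked: the handle is moving in with the tab. Continue.

In the tool's units: 0.007 m is 0.112, 0.005 m is 0.08.

```bash
python3 steer.py '[{"dy":0.112, "aperture":0.085}, {"dy":0.112, "aperture":0.085}, {"dy":0.112, "aperture":0.085}, {"dy":0.112, "aperture":0.085}, {"dy":0.112, "aperture":0.085}, {"dy":0.112, "aperture":0.085}, {"dy":0.08, "aperture":0.085}]' | egrep 'pos|wrist'; for i in 1 2 3 4 5; do python3 steer.py '[{"dy":0.032, "aperture":0.085}, {"aperture":0.085}]' | egrep 'pos|wrist'; done
```

```text
tool_pos: [0.4905, 0.2151, 0.1042]
wrist_force: [-2.2, 0.2, 0.7]
tool_pos: [0.4925, 0.2153, 0.1044]
wrist_force: [-0.5, 0.6, 0.2]
tool_pos: [0.4941, 0.2155, 0.1044]
wrist_force: [-1.9, 0.8, 1.6]
tool_pos: [0.4962, 0.2157, 0.1043]
wrist_force: [-0.8, -0.8, 0.9]
tool_pos: [0.4983, 0.216, 0.1044]
wrist_force: [-1.5, 0.1, 0.9]
tool_pos: [0.5003, 0.2163, 0.1044]
wrist_force: [-1.3, -0.0, 0.6]
```

In the tool's units: 0.002 m is 0.032.

```bash
for i in 1 2 3 4 5 6; do python3 steer.py '[{"dy":0.032, "aperture":0.085}, {"aperture":0.085}]' | egrep 'pos|wrist'; done
```

```text
tool_pos: [0.5018, 0.2165, 0.1043]
wrist_force: [-3.3, -1.5, 1.5]
tool_pos: [0.5037, 0.2167, 0.1042]
wrist_force: [-4.0, -0.4, 3.1]
tool_pos: [0.5047, 0.2168, 0.1042]
wrist_force: [-8.2, -1.2, 5.1]
tool_pos: [0.5049, 0.2169, 0.1042]
wrist_force: [-13.7, -3.1, 10.7]
tool_pos: [0.5053, 0.2169, 0.1043]
wrist_force: [-19.5, -4.2, 15.5]
tool_pos: [0.5055, 0.2169, 0.1044]
wrist_force: [-26.3, -5.7, 21.3]
```

It's against a stop. I'll back off, retreat up and forward, and check the handle position.

In the tool's units: -0.05 m is -0.8, -0.03 m is -0.48.

```bash
python3 steer.py '[{"dy":-0.24, "aperture":0.085}, {"dy":-0.48, "aperture":0.085}, {"dy":-0.48, "dz":-0.48, "aperture":0.085}, {"dy":-0.48, "dz":-0.8, "aperture":0.085}, {"dx":0.8, "dy":-0.48, "dz":-0.32, "aperture":0.085}, {"dx":0.8, "dy":-0.32, "aperture":0.085}, {"dx":0.8, "aperture":0.085}, {"aperture":0.085}]'; python3 - <<'E'
from h import *
s,t=cam("side"),cam("top")
for n,c,bx in(("side",s,(200,190,300,270)),("top",t,(160,220,250,310))):
    for k in "br":
        p=cv2.findNonZero(mask(c,k,bx)); print(n,k,len(p),p.reshape(-1,2).mean(0),cv2.approxPolyDP(cv2.convexHull(p),1.5,True).reshape(-1,2).tolist())
a=cv2.resize(s["pixels"][190:270,205:305],None,fx=4,fy=4,interpolation=cv2.INTER_CUBIC)
b=cv2.resize(t["pixels"][205:285,155:255],None,fx=4,fy=4,interpolation=cv2.INTER_CUBIC)
cv2.imwrite("pics/c7.png",np.hstack([a,b])[:,:,::-1])
E
```

```text
clock: 17.8
tool_pos: [0.3402, 0.3512, 0.2047]
tool_rot: [0.662, 0.75, 0.002, 0.0]
wrist_force: [-0.2, 0.0, -0.1]
width: 0.0847
grasp_force: 0.0
side b 252 [237.4921 221.2103] [[245, 233], [232, 226], [230, 210], [232, 209], [243, 216]]
side r 165 [269.0182 214.7818] [[268, 229], [264, 220], [266, 203], [273, 207], [273, 224]]
top b 175 [196.3829 260.0686] [[210, 259], [207, 262], [192, 264], [183, 262], [184, 259], [200, 256]]
top r 110 [222.7818 236.3   ] [[231, 237], [223, 241], [217, 239], [214, 234], [226, 232]]
```

View pics/c7.png

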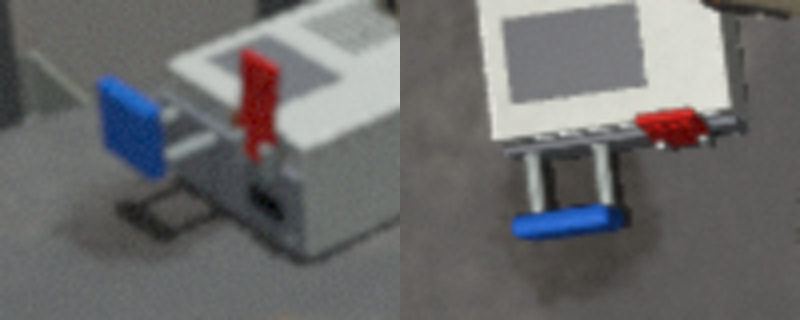

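The tray is home: the front panel is close under the housing's front, the handle (top crop (567,220)) is about 17.5 mm further in than at the start, and the tab is upright. One last numeric check before handing in.

```bash
python3 - <<'E'
from h import *
t=cam("top");u=np.array([.9928,.1198,0])
P=[plane(t,p,.085) for p in((197.38,268.67),(200.65,301.2),(196.38,260.07))]
print("start out",(P[2]-P[0])@u,"locked->home",(P[2]-P[1])@u)
B=plane(t,(178.6,240),.075);print("handle to housing",(B-P[2])@u)
E
```

```text
start out 0.017614298133409746 locked->home 0.08355642115904073
handle to housing 0.04695514193879633
```

```bash
python3 -c "
from rig import arm
print(arm.hand_in())"
```

```text
the job is handed in; nothing more can be done
None
```

I pulled the blue-handled sampler's tray out until it locked (it held against a gentle push back), released it with its red tab and slid it home against its stop; the yellow-handled sampler was not touched, and I handed the job in at about 18 s.

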